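# Open the counterweighted spin-station cover and load the last basket

### The job

Lift the counterweighted boom with its cover past its balance point and let it down slowly onto its stop so that it rests open by itself, without letting it fall or slam and without pressing hard against the stop. Then take the basket that stands on the bench and set it down gently, upright and fully home, in the empty ring on the turntable that the cover was over. Let go, and leave the other bench things where they are.

Things in the scene. Friction and masses are not known exactly. Their poses are not given: they have to be found in the camera images.
- machine: Fixed cleaning station. Origin on the bench under the boom's hinge; x points along the closed boom to the turntable, z up. Grey base plate from x = -110 to 110 mm, 80 mm wide, 12 mm high; two hinge cheeks 110 mm high at x = 0, 36 mm over both.
- turntable (a point): Centre of the top face of the steel turntable disc (radius 125 mm, 30 mm above the bench, 210 mm along machine x; it does not turn; low hub to 48 mm). 80 mm from it stand four rings: the empty one towards the hinge, under the cover, and three that hold fixed baskets reaching 96 mm above the bench.
- pocket (a point): Centre of the floor of the empty ring (machine x = 130 mm, 30 mm above the bench), axes as the machine. The ring is 12 mm high, inner radius 27.5 mm, outer 31 mm.
- boom: Boom, starts closed and level. Origin on the hinge axis, 95 mm above the bench; x runs along the boom to the crossbar, y is the hinge axis, z is up when closed. It opens by its crossbar end going up and back over the hinge to the machine's -x side. Rod 10 mm wide, 12 mm deep; a cover plate (radius 38 mm) hangs 45 to 51 mm below it at x = 130 mm; counterweight disc above the hinge.
- hinge (a point): Point on the hinge axis. How the boom moves: 2 to 3 N up at the crossbar lifts it when closed; it balances near 60 degrees from closed and beyond that falls open by itself with up to 2 N at the crossbar. It swings almost freely, so if let go over 3 mm short of its stop it slams. It rests on the stop somewhere from 100 to 126 degrees (1.75 to 2.2 rad) from closed; this varies and must be felt.
- bar (a point): Middle of the crossbar at the end of the boom, 195 mm from the hinge axis, axes as the boom. The crossbar is a round steel bar of 12 mm diameter and 110 mm length; either half is free to grip 20 to 45 mm from its middle, from above, and it can turn between the fingers. When closed it is 95 mm above the bench.
- stop: Stop post behind the hinge, 150 mm high; origin at its foot. A screw-set rubber buffer sticks out of it towards the hinge at 133 mm height and catches a side pin of the boom 45 mm from the hinge axis. How far it sticks out is not measured. It is stiff: felt at the crossbar, a push rises by 1 to 2 N per mm. Keep that push under about 8 N.
- basket: The loose chrome basket to load, standing on the bench, 0.09 kg. Origin at the centre of its underside, z up. Round closed body of radius 25 mm and height 34 mm with a chamfered foot; on its top stands a round grip pin of 12 mm diameter from 34 to 66 mm height.
- oil_stand: Bystander: red lacquered oil cup stand, radius 38 mm, 40 mm high. Origin under its centre. Leave alone.
- pin_vise: Bystander: nickel pin vise lying on the bench, 90 mm long, 12 mm thick. Origin under its middle, x along it. Leave alone.
- loupe: Bystander: loupe, horn cone of radius 19 mm, 27 mm high. Origin under its centre. Leave alone.
- jar: Bystander: small amber jar, radius 20 mm, 50 mm high. Origin under its centre. Leave alone.
- screwdriver: Bystander: screwdriver lying on the bench, 130 mm long, x along it. Leave alone.
- tweezers: Bystander: steel tweezers lying on the bench, 110 mm long, x along them. Leave alone.
- holder: Bystander: round movement holder, radius 25 mm, 16 mm high. Origin under its centre. Leave alone.
Not all that is in view belongs to the job. Leave any green, turquoise or yellow look-alike of the basket alone.

How it is judged:
On the way, in this order (a step that is already met when the one before it is completed fails the run):
1. the boom rests open by itself on its stop, let go (angle between boom's own z axis and vertical above 1.65 rad and angular speed of boom below 0.05 rad/s and contact force between the fingers and boom below 0.1 N), for 0.3 s.
2. the basket stands fully home in the empty ring (horizontal distance between basket and pocket below 0.005 m and z of basket in the frame of pocket below 0.003 m and angle between basket's own z axis and vertical below 0.06 rad), for 0.2 s.
At the end, for the whole second after the job is handed in: The boom rests open by itself on its stop (more than 1.65 rad from closed, still), and the basket stands released and still in the empty ring: within 5 mm of its centre, underside within 3 mm of its floor, tilted less than 0.06 rad (all of step 2 and angle between boom's own z axis and vertical above 1.65 rad and angular speed of boom below 0.05 rad/s and linear speed of basket below 0.02 m/s); the robot touches nothing.
It fails at once if the boom falls or slams (turns faster than 1.5 rad/s) (angular speed of boom above 1.5 rad/s).
It fails at once if the boom is pressed hard on its stop (over 50 N at the buffer, about 10 N pushed at the crossbar) (contact force between boom and stop above 50 N).
It fails at once if the basket is dropped onto the turntable (linear speed of basket above 0.45 m/s and horizontal distance between basket and pocket below 0.04 m and contact force between the fingers and basket below 0.05 N).
It fails at once if the basket is rammed onto the turntable with over 40 N (contact force between basket and machine above 40 N).
It fails at once if a bystander is moved by more than 30 mm (distance of any of oil_stand, pin_vise, loupe, jar, screwdriver, tweezers, holder from where it was at the start of the episode above 0.03 m).
It also fails if it takes over 69 s, if anything falls off the work surface, if the arm or the gripper's body presses on something with over 40 N, if the wrist force passes 120 N, or if a joint passes its speed limit or range.

### The arm

A 7-joint arm with a two-finger parallel gripper is mounted at the origin on the work surface. World frame = base frame: x ahead of the robot, y to its left, z up, the work surface at z = 0. Lengths are in m, angles in rad, forces in N, time in s.
With the tool pointing down it reaches from about 0.375 to 0.925 m from the base axis. Payload 3.1 kg.
Tool frame: the origin (TCP) lies on the centre line of the jaws, within the pads' length; the fingertips stand 19 mm ahead of it and the grasp point (between the pads) is the TCP; z points along the fingers, x is the direction in which the jaws open and shut, and the axes are right-handed (so a half turn about z gives the same grasp; the last joint's range is limited). The gripper opens to 85 mm and grips with 20 to 120 N. Pads are 22 mm wide; open, the fingers measure 114 mm over their backs; the gripper's body (76 mm by 85 mm) begins 54 mm behind the grasp point. The pads swing forward as they close: fully open they stand 13 mm farther back than shut.
Start: joints at [1.208, 0.383, 0.044, 1.598, -0.018, 1.161, -0.05], TCP at [0.17, -0.627, 0.221] pointing down, gripper open.
Joint ranges: [-2.61, 2.61], [-0.41, 2.15], [-1.48, 1.57], [0, 2.5], [-1.57, 4.71], [0.05, 1.97], [-2.85, 2.85]. Speed limits (rad/s): [2.79, 2.79, 3.14, 3.14, 3.14, 3.14, 3.14].

### API

Orientations are given as a rotation vector (axis times angle).
In Python, from plant import env, eyes, look_for, silhouettes, pinpoint gives the robot as it stands.
- The arm moves only by the shell command python3 -m handwheel 'ROWS'. ROWS is text: rows parted by semicolons, each of 7 numbers parted by spaces: the shift along the tool's x, y, z in units of 25 mm (1.0 is 25 mm), then the turn, a rotation vector about the tool's x, y, z in rad, then the finger opening in mm, from 0 to 85.4. In form: x y z rx ry rz grip; .... A call has 1 to 20 rows; each row shifts and turns the commanded pose from where the row before left it, along the tool's axes as they then stand; what a row does not reach is not made up. A row lasts 1/12 s, in which the tool goes at most 41.7 mm and 7.16 degrees, less where a joint would pass 70% of its speed; a pose out of reach is approached as far as the arm can. A call is refused whole if a number of a shift passes 1 or a number of a turn 0.125, either way. A call with a gripper value outside its range is refused whole. The fingers move at their own pace and stop on an object; the grip force is fixed at half the most. Time passes only in rows, so rows that do not move let the fingers close. It gives the time, the measured TCP pose, the force and the opening at its end, in the units of the state.
- env.observe(): the state, without advancing time (a new reading comes with each control period).
- eyes.grab_frame(name): name is "scene" or "top" or "wrist"; returns a dict with "color" (480x640x3 uint8, red, green, blue), "depth" (480x640 float32, m along the optical axis (not along the pixel's ray), 0 where there is no reading), "fx", "fy", "cx", "cy" (pixels), "pose" (4x4, takes a point from camera to world coordinates). Camera axes: x right, y down, z forward; pixel columns grow to the right and rows downward; lengths in m; the calibration is good to about 2 mm. A picture is of the moment at which its call begins.
- env.finish_job(): hands the job in, once; it reports no verdict.
Trained networks look in the newest picture that a camera, given by its name, has taken for a name from the list of things; names that differ only in an ending like _2 or _b are one class to them, and where a whole thing is asked for, a point or a joint stands for the part that bears it (a point fixed in the world has none). Each returns a list of dicts, best first, with "confidence" (0 to 1); they miss things now and then, are a little off and sometimes report something else, mostly with a low value. They report only what shows in the picture. A call takes as long as a camera call. They do not tell look-alikes from the thing itself.
- look_for(camera, target): "extent" ([left, top, right, bottom] in pixels, round what is visible of it).
- silhouettes(camera, target): "region" (480x640 bool, what is visible of it) and "extent" ([left, top, right, bottom] in pixels, round what is visible of it).
- pinpoint(camera, target): "point" ([row, column] in pixels: a listed point, or the origin of a listed thing).
The state is a dict: "clock": time; "joint_positions": joint angles; "dq": joint speeds; "joint_efforts": joint torques, N m; "tcp_pos": TCP position; "eef_rot": TCP orientation; "wrist_force": force on the tool from outside, world axes, zero at the start; "wrist_torque": the same for the moment, N m; "opening": opening from 0.0 (shut) to 1.0 (fully open).
Only numpy, scipy, OpenCV 4.12 (cv2) and the standard library are available. Lean on these libraries where they do the work, as an engineer would, in place of code of your own. Each camera call takes 0.05 s, during which the arm holds its last target. There are 200 camera calls.

## Working session

There is one attempt and no reset: what is moved stays moved. The work goes in short steps, Python scripts to look and compute and a shell command to move; the robot and the scene stay as the last step left them, time stands still between calls to the robot, and variables do not carry over. Pictures are saved under pics/ and viewed, about 8 in all and at most 12, crops included, and the job is handed in when it is done.

```bash
ls; mkdir -p pics; cat > h.py <<'E'
import numpy as np, cv2
from scipy.spatial.transform import Rotation as R
from plant import env, eyes, look_for, silhouettes, pinpoint
def px2w(f,r,c,d=None,z=None):
    ray=np.array([(c-f["cx"])/f["fx"],(r-f["cy"])/f["fy"],1.0])
    P=f["pose"]
    if z is not None:
        w=P[:3,:3]@ray; d=(z-P[2,3])/w[2]
    if d is None: d=f["depth"][int(round(r)),int(round(c))]
    return P[:3,:3]@(ray*d)+P[:3,3]
def cloud(f):
    r,c=np.mgrid[0:480,0:640]; d=f["depth"]
    p=np.stack([(c-f["cx"])/f["fx"]*d,(r-f["cy"])/f["fy"]*d,d],-1)
    return p@f["pose"][:3,:3].T+f["pose"][:3,3]
def save(f,n): cv2.imwrite("pics/"+n+".png",f["color"][:,:,::-1])
E
cat > a.py <<'E'
from h import *
np.set_printoptions(precision=4,suppress=True)
s=env.observe(); print(s)
for cam in ("top","scene"):
    f=eyes.grab_frame(cam); save(f,cam+"0"); print(cam,f["fx"],f["pose"][:3,3],f["pose"][:3,2])
    C=cloud(f)
    for t in ["machine","turntable","pocket","boom","hinge","bar","stop","basket"]:
        for p in pinpoint(cam,t)[:3]:
            r,c=p["point"]; print(t,round(p["confidence"],2),np.round([r,c]),px2w(f,r,c))
E
python3 a.py
```

```text
pics
{'clock': 0.0, 'joint_positions': array([ 1.2082,  0.3839,  0.0439,  1.5996, -0.0179,  1.1612, -0.0499]), 'dq': array([-0.0005, -0.001 , -0.0005,  0.0002,  0.    , -0.0002, -0.0028]), 'joint_efforts': array([ -0.0003, -43.3463,   1.0244, -24.9512,   0.0106,   0.0114,
         0.    ]), 'tcp_pos': array([ 0.1698, -0.6264,  0.2198]), 'eef_rot': array([-2.4941,  1.9078,  0.0034]), 'wrist_force': array([ 0.2359, -0.2723, -0.1925]), 'wrist_torque': array([-0.015 , -0.0004,  0.0321]), 'opening': 1.0030440333452821}
top 510.54061937262685 [0.4476 0.0473 1.1011] [ 0.0833  0.0007 -0.9965]
machine 0.75 [232. 436.] [ 0.557  -0.1874  0.0145]
machine 0.55 [156. 496.] [ 0.7264 -0.3191  0.0072]
turntable 0.9 [212. 341.] [0.5909 0.0165 0.0515]
pocket 0.69 [217. 384.] [ 0.5772 -0.0674  0.0927]
pocket 0.35 [223. 448.] [ 0.5596 -0.1777  0.1626]
boom 0.8 [224. 449.] [ 0.5568 -0.1785  0.1663]
boom 0.45 [225. 451.] [ 0.5544 -0.1821  0.1686]
hinge 0.78 [225. 452.] [ 0.5543 -0.1825  0.1717]
hinge 0.55 [231. 436.] [ 0.5593 -0.1898  0.0114]
hinge 0.36 [226. 449.] [ 0.5529 -0.1794  0.168 ]
bar 0.63 [209. 
[... 264 characters left out ...]
]
basket 0.95 [221. 247.] [0.5674 0.213  0.0358]
basket 0.82 [261. 217.] [0.4826 0.2723 0.0333]
scene 570.6431364568286 [ 1.21   -0.7029  1.0263] [-0.4778  0.5538 -0.6819]
machine 0.94 [332. 248.] [ 0.5772 -0.209   0.0284]
turntable 0.87 [274. 318.] [0.5909 0.0108 0.0463]
pocket 0.51 [213. 348.] [0.4871 0.2573 0.0238]
boom 0.68 [304. 243.] [ 0.565  -0.2036  0.1073]
boom 0.66 [338. 212.] [ 0.5324 -0.2752  0.0339]
hinge 0.62 [300. 245.] [ 0.5699 -0.2011  0.1209]
bar 0.65 [264. 315.] [ 0.5974 -0.0072  0.1005]
stop 0.97 [338. 212.] [ 0.5327 -0.2756  0.0333]
basket 0.95 [237. 364.] [0.5852 0.1978 0.0357]
basket 0.73 [214. 349.] [0.4897 0.2567 0.0213]
basket 0.67 [201. 380.] [0.5184 0.3628 0.0183]
```

```bash
python3 -c "
import cv2;a=cv2.imread('pics/top0.png');cv2.imwrite('pics/top0c.png',cv2.resize(a[110:390,120:540],(800,533)))"
```

```text
(no output)
```

View pics/top0c.png

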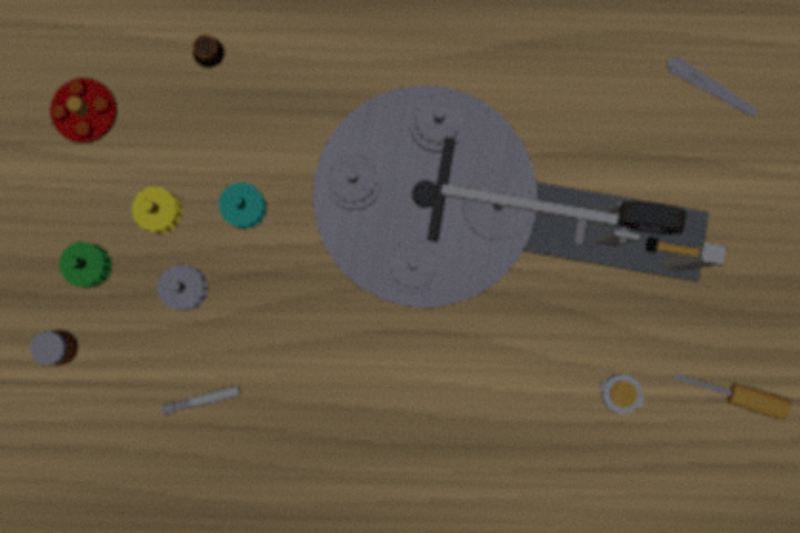

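View pics/scene0.png

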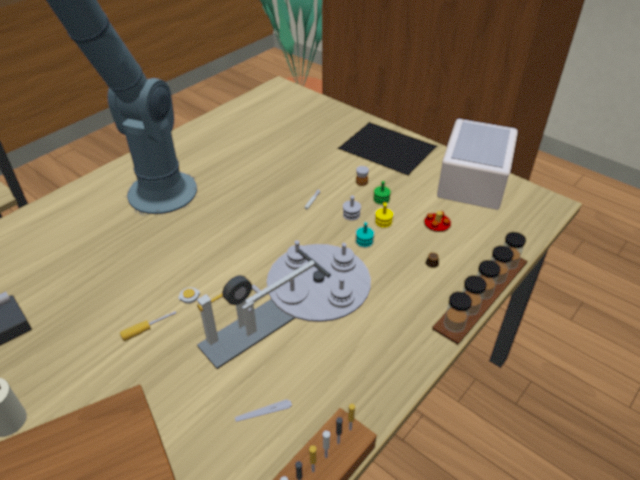

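The overview shows the grey basket at crop (182,287), with the yellow, turquoise and green look-alikes around it. The crossbar runs (449,140)-(433,240), the rod goes right to the counterweight (652,217), and the stop post is at (712,252). Next I'll fit the geometry.

```bash
cat > b.py <<'E'
from h import *
from scipy.optimize import least_squares
np.set_printoptions(precision=4,suppress=True)
for cam in ("top","scene"):
    f=eyes.grab_frame(cam); C=cloud(f); col=f["color"].astype(int); print(cam)
    ok=f["depth"]>0
    x,y,z=C[...,0],C[...,1],C[...,2]
    t0=np.array([.591,.014])
    m=ok&(abs(z-.03)<.006)&(np.hypot(x-t0[0],y-t0[1])<.14)
    P=C[m]; 
    # rim: outermost points by angle
    a=np.arctan2(P[:,1]-t0[1],P[:,0]-t0[0]); r=np.hypot(P[:,0]-t0[0],P[:,1]-t0[1])
    E=[]
    for k in np.linspace(-np.pi,np.pi,73)[:-1]:
        q=(abs(a-k)<.045)
        if q.sum()>5:
            i=np.where(q)[0]; E.append(P[i[np.argsort(r[i])[-2]]][:2])
    E=np.array(E); s=least_squares(lambda v:np.hypot(E[:,0]-v[0],E[:,1]-v[1])-v[2],[*t0,.125],loss='soft_l1',f_scale=.002).x
    print("table",s, "z",np.median(P[:,2]), "bench",np.median(z[ok&(abs(z)<.01)]))
    for t in ["bar","boom","basket","stop"]:
        for b in silhouettes(cam,t)[:4]:
            g=b["region"]&ok; Q=C[g]
            print(t,round(b["confidence"],2),b["extent"],g.sum(),Q.mean(0),"z%",np.percentile(Q[:,2],[2,50,98]),"rgb",col[g].mean(0))
    # crossbar: dark pixels z .085-.105 near table
    d=ok&(z>.088)&(z<.108)&(np.hypot(x-.592,y+.003)<.065)&(col.sum(-1)<210)
    Q=C[d][:,:2]; 
    if len(Q)>10:
        (cx,cy),(w,h),an=cv2.minAreaRect((Q*1000).astype(np.float32)); u=np.linalg.svd(Q-Q.mean(0))[2][0]
        print("bar pts",len(Q),Q.mean(0),cx,cy,w,h,an,"dir",u,"medz",np.median(z[d]))
    # base plate
    d=ok&(abs(z-.012)<.004)&(np.hypot(x-.56,y+.2)<.14)&(y<-.12)&(col.max(-1)-col.min(-1)<40)
    Q=(C[d][:,:2]*1000).astype(np.float32); print("plate",len(Q),cv2.minAreaRect(Q))
    d=ok&(z>.085)&(z<.125)&(y<-.03)&(y>-.14)&(np.abs(x-.575)<.03)
    Q=C[d]; l=np.polyfit(Q[:,1],Q[:,0],1); print("rod",len(Q),l,np.median(Q[:,2]))
    print("wheel",C[ok&(z>.125)&(abs(x-.55)<.06)&(abs(y+.2)<.08)][:, :].mean(0), z[ok&(abs(x-.55)<.06)&(abs(y+.2)<.08)].max())
E
python3 b.py
```

```text
top
table [0.5937 0.0125 0.1237] z 0.029814400271217734 bench -1.7452978595677848e-05
bar 0.61 [343.8, 181.8, 478.9, 238.1] 2303 [ 0.5758 -0.0984  0.0963] z% [0.0428 0.0989 0.1814] rgb [73.442  73.1363 77.5276]
boom 0.95 [347.7, 181.7, 477.6, 237.2] 2303 [ 0.575  -0.0975  0.0968] z% [0.0458 0.099  0.1814] rgb [73.6179 73.2918 77.6865]
boom 0.71 [284.2, 155.2, 501.3, 271.6] 14029 [ 0.5819 -0.0382  0.0458] z% [0.0095 0.0309 0.1723] rgb [83.5951 82.9989 89.4106]
boom 0.6 [146.8, 152.7, 178.5, 185.1] 892 [0.6825 0.4    0.0159] z% [0.0061 0.0121 0.0403] rgb [87.917  22.0527 13.2848]
basket 0.81 [151.6, 236.1, 177.0, 261.9] 541 [0.5066 0.3842 0.032 ] z% [0.0017 0.0334 0.0659] rgb [34.3734 83.2163 38.9335]
basket 0.78 [204.0, 250.2, 228.6, 273.2] 494 [0.4834 0.276  0.034 ] z% [0.0044 0.0338 0.0661] rgb [88.7814 87.3077 94.6619]
basket 0.76 [188.5, 203.6, 215.9, 232.5] 533 [0.5697 0.3079 0.0317] z% [-0.0003  0.0337  0.0654] rgb [126.9756 118.666   37.0619]
basket 0.57 [233.3, 206.2, 260.7, 229.3] 428 [0.5757 0.2129 0.0349] z% [0.0078 0.0339 0.0666] rgb [28.2243 96.7991 89.7056]
stop 0.89 [45
[... 1155 characters left out ...]
78] z% [0.001  0.0311 0.0635] rgb [ 26.9771 136.8857 128.0029]
basket 0.55 [340.8, 196.6, 366.0, 221.2] 358 [0.487  0.2716 0.0272] z% [-0.0014  0.0313  0.0653] rgb [133.1425 133.0251 136.8408]
stop 0.87 [196.7, 292.8, 221.6, 344.4] 717 [ 0.5251 -0.2669  0.0867] z% [-0.0015  0.0927  0.1508] rgb [124.9526 121.7852 109.2441]
bar pts 33 [ 0.6036 -0.0101] 589.9154663085938 -8.403135299682617 6.661416053771973 102.0643310546875 81.48123168945312 dir [ 0.9881 -0.154 ] medz 0.09684709595244478
plate 1933 ((559.5054321289062, -210.60394287109375), (193.22457885742188, 83.32282257080078), 81.50275421142578)
rod 303 [0.1585 0.5932] 0.09888413149781383
wheel [ 0.557  -0.2243  0.1554] 0.18519622864125396
```

```bash
cat > g.py <<'E'
from h import *
np.set_printoptions(precision=4,suppress=True)
u=np.array([.1495,.9888,0]);u/=np.linalg.norm(u); v=np.array([-u[1],u[0],0])
table=np.array([.5936,.0115,.03]); H=np.array([*(table-.21*u)[:2],.095])
bar=H+.195*u; pocket=np.array([*(H+.13*u)[:2],.03])
def rel(target, s=None):
    s=s or env.observe(); M=R.from_rotvec(s["eef_rot"]).as_matrix()
    return M.T@(np.array(target)-s["tcp_pos"])/.025
E
python3 - <<'E'
from g import *
s=env.observe(); M=R.from_rotvec(s["eef_rot"]).as_matrix(); print(M)
print("H",H,"bar",bar,"pocket",pocket)
t=bar+.031*v; print("grip",t)
for sg in (1,-1):
    X=sg*u; Z=np.array([0,0,-1]); D=np.column_stack([X,np.cross(Z,X),Z])
    rv=R.from_matrix(M.T@D).as_rotvec(); print(sg,"turn",rv,"shift after",D.T@(t-s["tcp_pos"])/.025)
E
```

```text
[[ 0.2617 -0.9651  0.0001]
 [-0.9651 -0.2617 -0.    ]
 [ 0.     -0.     -1.    ]]
H [ 0.5622 -0.1961  0.095 ] bar [ 0.5914 -0.0033  0.095 ] pocket [ 0.5816 -0.0676  0.03  ]
grip [0.5607 0.0013 0.095 ]
1 turn [ 0.     -0.0001 -2.7267] shift after [27.1995 11.6879  5.0475]
-1 turn [-0.     -0.      0.4149] shift after [-27.1995 -11.6879   5.0475]
```

```bash
python3 -m handwheel '0 0 0 0 0 0.104 60; 0 0 0 0 0 0.104 60; 0 0 0 0 0 0.104 60; 0 0 0 0 0 0.103 60; -0.97 -0.417 0 0 0 0 60; -0.97 -0.417 0 0 0 0 60; -0.97 -0.417 0 0 0 0 60; -0.97 -0.417 0 0 0 0 60; -0.97 -0.417 0 0 0 0 60; -0.97 -0.417 0 0 0 0 60; -0.97 -0.417 0 0 0 0 60; -0.97 -0.417 0 0 0 0 60; -0.97 -0.417 0 0 0 0 60; -0.97 -0.417 0 0 0 0 60; -0.97 -0.417 0 0 0 0 60; -0.97 -0.417 0 0 0 0 60; -0.97 -0.417 0 0 0 0 60; -0.97 -0.417 0 0 0 0 60; -0.97 -0.417 0 0 0 0 60; -0.97 -0.417 0 0 0 0 60'
python3 -m handwheel '-0.97 -0.417 0 0 0 0 60; -0.97 -0.417 0 0 0 0 60; -0.97 -0.417 0 0 0 0 60; -0.97 -0.417 0 0 0 0 60; -0.97 -0.417 0 0 0 0 60; -0.97 -0.417 0 0 0 0 60; -0.97 -0.417 0 0 0 0 60; -0.97 -0.417 0 0 0 0 60; -0.97 -0.417 0 0 0 0 60; -0.97 -0.417 0 0 0 0 60; -0.97 -0.417 0 0 0 0 60; -0.97 -0.417 0 0 0 0 60; 0 0 0 0 0 0 60; 0 0 0 0 0 0 60'
python3 - <<'E'
from g import *
s=env.observe(); print(s["joint_positions"],s["wrist_force"],s["opening"]); print("to grip",rel(bar+.031*v))
f=eyes.grab_frame("wrist"); save(f,"w1"); C=cloud(f)
for p in pinpoint("wrist","bar")[:2]: print(p, px2w(f,*p["point"]))
z=C[...,2]; d=(f["depth"]>0)&(abs(z-.098)<.01)&(f["color"].astype(int).sum(-1)<240); Q=C[d]; Q=Q[np.hypot(*(Q[:,:2]-bar[:2]).T)<.08]
print(len(Q), cv2.minAreaRect((Q[:,:2]*1000).astype(np.float32)) if len(Q)>5 else "")
E
```

```text
clock: 3.07
tcp_pos: [0.3937, -0.2676, 0.2215]
eef_rot: [-2.048, 2.382, -0.001]
wrist_force: [-0.4, -0.4, 0.4]
opening: 0.704
clock: 4.23
tcp_pos: [0.5609, 0.0027, 0.2213]
eef_rot: [-2.053, 2.377, 0.001]
wrist_force: [0.1, -0.5, 0.7]
opening: 0.702
[ 0.2967  0.2468 -0.4297  1.7973  0.1123  1.1211 -1.8871] [ 0.0948 -0.4692  0.7001] 0.7019415908099507
to grip [ 0.0612 -0.0005  5.0537]
{'point': [180.6, 327.4], 'confidence': 0.9} [ 0.5899 -0.0019  0.0999]
{'point': [189.4, 627.8], 'confidence': 0.38} [ 0.5657 -0.1788  0.1392]
285 ((588.1534423828125, -2.894622802734375), (10.846631050109863, 105.86238861083984), 82.0951156616211)
```

View pics/w1.png

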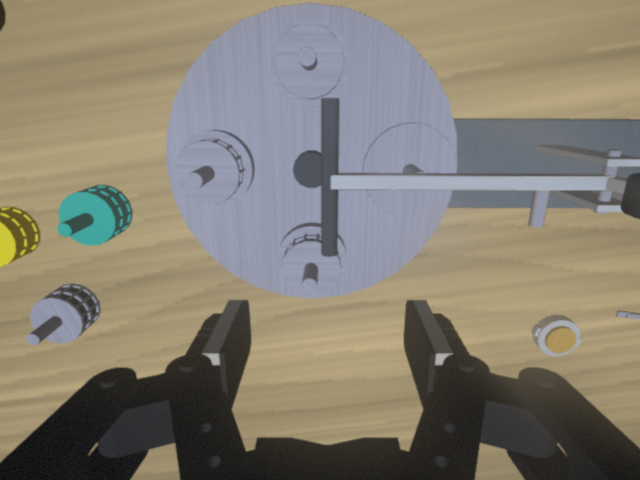

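The bar is centred between the jaws: bar column 330, jaw midpoint about 327, near half free. I'll descend and grip.

```bash
python3 -m handwheel '0 0 0.8 0 0 0 60; 0 0 0.8 0 0 0 60; 0 0 0.8 0 0 0 60; 0 0 0.8 0 0 0 60; 0 0 0.8 0 0 0 60; 0 0 0.6 0 0 0 60; 0 0 0.45 0 0 0 60; 0 0 0 0 0 0 60; 0 0 0 0 0 0 60'
python3 -m handwheel '0 0 0 0 0 0 0; 0 0 0 0 0 0 0; 0 0 0 0 0 0 0; 0 0 0 0 0 0 0; 0 0 0 0 0 0 0; 0 0 0 0 0 0 0; 0 0 0 0 0 0 0; 0 0 0 0 0 0 0; 0 0 0 0 0 0 0; 0 0 0 0 0 0 0'
python3 - <<'E'
from g import *
s=env.observe(); print("to bar",rel(bar+.031*v), (s["tcp_pos"]-H)@np.c_[u,v,[0,0,1]])
th0=0
for a in range(0,40,1):
    a0,a1=a*.05,(a+1)*.05; d=.195/.025*np.array([np.cos(a1)-np.cos(a0),np.sin(a1)-np.sin(a0)])
    print(f"{a1:.2f}: {-d[0]:.3f} 0 {-d[1]:.3f}", end="; ")
E
```

```text
clock: 5.08
tcp_pos: [0.5598, -0.0008, 0.0947]
eef_rot: [2.046, -2.383, -0.001]
wrist_force: [0.2, 0.6, 0.3]
opening: 0.706
clock: 5.92
tcp_pos: [0.5603, 0.0004, 0.0949]
eef_rot: [2.048, -2.382, -0.0]
wrist_force: [0.1, -0.7, 0.2]
opening: 0.002
to bar [-0.0396 -0.0112 -0.0054] [ 0.194   0.0313 -0.0001]
0.05: 0.010 0 -0.390; 0.10: 0.029 0 -0.389; 0.15: 0.049 0 -0.387; 0.20: 0.068 0 -0.384; 0.25: 0.087 0 -0.380; 0.30: 0.106 0 -0.375; 0.35: 0.125 0 -0.370; 0.40: 0.143 0 -0.363; 0.45: 0.161 0 -0.355; 0.50: 0.178 0 -0.347; 0.55: 0.195 0 -0.337; 0.60: 0.212 0 -0.327; 0.65: 0.228 0 -0.316; 0.70: 0.244 0 -0.304; 0.75: 0.259 0 -0.292; 0.80: 0.273 0 -0.279; 0.85: 0.286 0 -0.265; 0.90: 0.299 0 -0.250; 0.95: 0.311 0 -0.235; 1.00: 0.323 0 -0.219; 1.05: 0.333 0 -0.202; 1.10: 0.343 0 -0.186; 1.15: 0.352 0 -0.168; 1.20: 0.360 0 -0.150; 1.25: 0.367 0 -0.132; 1.30: 0.373 0 -0.114; 1.35: 0.378 0 -0.095; 1.40: 0.383 0 -0.076; 1.45: 0.386 0 -0.057; 1.50: 0.388 0 -0.037; 1.55: 0.390 0 -0.018; 1.60: 0.390 0 0.002; 1.65: 0.389 0 0.021; 1.70: 0.388 0 0.041; 1.75: 0.385 0 0.060; 1.80: 0.382 0 0.079; 1.85: 0.377 0 0.098; 1.90: 0.372 0 0.117; 1.95: 0.366 0 0.135; 2.00: 0.359 0 0.153;
```

The fingers shut completely on nothing, so I'll look.

```bash
python3 - <<'E'
from g import *
f=eyes.grab_frame("wrist"); save(f,"w2"); C=cloud(f)
for cam in ("wrist","scene","top"):
    f=eyes.grab_frame(cam); save(f,cam+"2")
    for p in pinpoint(cam,"bar")[:2]: print(cam,p, px2w(f,*p["point"]))
a=cv2.imread("pics/wrist2.png"); b=cv2.imread("pics/scene2.png")[210:360,200:400]
cv2.imwrite("pics/j2.png",np.hstack([cv2.resize(a,(400,300)),cv2.resize(b,(400,300))]))
E
```

```text
wrist {'point': [238.8, 321.9], 'confidence': 0.57} [ 0.5897 -0.0021  0.1005]
scene {'point': [261.1, 314.9], 'confidence': 0.85} [0.5889 0.0019 0.0965]
```

View pics/j2.png

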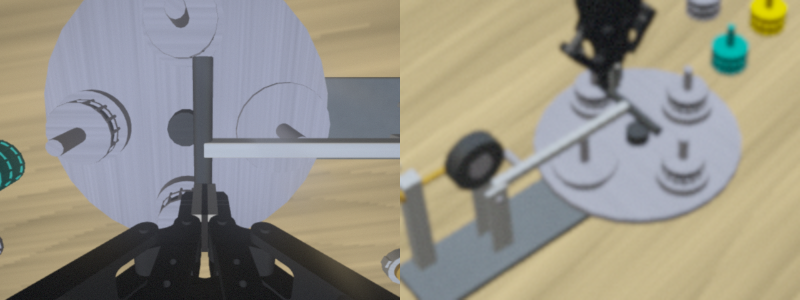

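```bash
python3 -m handwheel '0 0 0 0 0 0 0; 0 0 0 0 0 0 0; 0 0 0 0 0 0 0; 0 0 0 0 0 0 0'
python3 -c "
import cv2;a=cv2.imread('pics/wrist2.png')
cv2.imwrite('pics/w2c.png',cv2.resize(a[230:480,180:480],(720,600)))"
```

```text
clock: 6.6
tcp_pos: [0.5603, 0.0003, 0.0949]
eef_rot: [-2.049, 2.382, 0.0]
wrist_force: [0.6, -0.3, 0.3]
opening: -0.003
```

View pics/w2c.png

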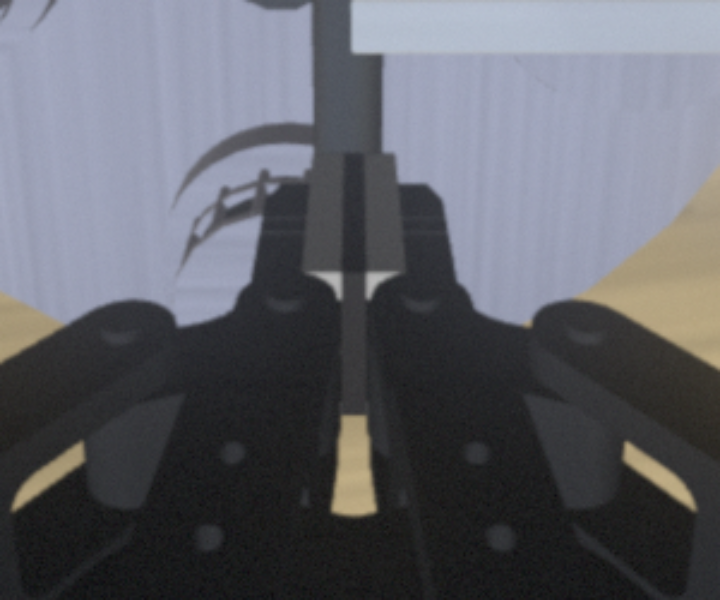

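```bash
python3 -m handwheel '0 0 -0.08 0 0 0 0; 0 0 -0.08 0 0 0 0; 0 0 0 0 0 0 0; 0 0 0 0 0 0 0; 0 0 0 0 0 0 0'
python3 - <<'E'
from g import *
f=eyes.grab_frame("wrist"); save(f,"w3")
a=cv2.imread("pics/wrist2.png").astype(int);b=cv2.imread("pics/w3.png").astype(int)
g=lambda x:cv2.GaussianBlur(x.mean(-1).astype(np.float32),(5,5),0)
# rod vertical shift and bar end shift / turntable shift by phase correlation
for n,(r0,r1,c0,c1) in dict(rod=(200,280,340,620),table=(100,200,60,300),cross=(60,220,290,360)).items():
    print(n,cv2.phaseCorrelate(g(a)[r0:r1,c0:c1],g(b)[r0:r1,c0:c1]))
s=env.observe(); print(s["wrist_force"],s["wrist_torque"],s["opening"])
C=cloud(f); ok=f["depth"]>0
for c in (345,400,450): 
    col=f["color"][:,c].astype(int).sum(-1); r=np.where(ok[:,c]&(C[:,c,2]>.09)&(C[:,c,2]<.13))[0]; print(c,r.min() if len(r) else None,r.max() if len(r) else None, np.median(C[r,c,2]))
E
```

```text
clock: 7.02
tcp_pos: [0.5604, 0.0003, 0.099]
eef_rot: [-2.048, 2.382, -0.0]
wrist_force: [-0.3, 0.3, -0.3]
opening: -0.005
rod ((-0.3172483691074319, -0.6441934039644011), 0.4830371080173386)
table ((0.7945867070496888, -0.9595600842183103), 0.3620565579732259)
cross ((0.2903953938680033, -0.21726026043980085), 0.8917585667636659)
[ 0.4687  0.056  -0.419 ] [-0.0051 -0.0472 -0.0634] 0.003139530857038599
345 218 315 0.10122427736316232
400 219 248 0.10021764818496194
450 218 248 0.10065012617614794
```

```bash
python3 - <<'E'
from g import *
f=eyes.grab_frame("wrist"); C=cloud(f); B=np.c_[u,v,[0,0,1]]
L=(C-H)@B; L[...,2]+=.095
print("cam",f["pose"][:3,3],"tcp",env.observe()["tcp_pos"])
for c in (300,311,316,321,326,331,336,341,350):
    print(c,[tuple(np.round(1000*L[r,c]).astype(int)) if f["depth"][r,c]>0 else None for r in range(275,420,15)])
g=eyes.grab_frame("scene"); save(g,"s3"); a=g["color"][210:310,260:360][:,:,::-1]
cv2.imwrite("pics/s3c.png",cv2.resize(a,(600,600),interpolation=cv2.INTER_CUBIC))
E
```

```text
cam [ 0.6379 -0.0113  0.2515] tcp [0.5603 0.0003 0.0989]
300 [(np.int64(210), np.int64(50), np.int64(30)), (np.int64(209), np.int64(54), np.int64(42)), (np.int64(209), np.int64(59), np.int64(50)), (np.int64(203), np.int64(24), np.int64(127)), (np.int64(203), np.int64(25), np.int64(136)), (np.int64(202), np.int64(18), np.int64(154)), (np.int64(201), np.int64(20), np.int64(158)), (np.int64(201), np.int64(20), np.int64(165)), (np.int64(200), np.int64(15), np.int64(176)), (np.int64(200), np.int64(15), np.int64(181))]
311 [(np.int64(201), np.int64(21), np.int64(96)), (np.int64(203), np.int64(54), np.int64(42)), (np.int64(200), np.int64(21), np.int64(123)), (np.int64(199), np.int64(21), np.int64(134)), (np.int64(199), np.int64(21), np.int64(142)), (np.int64(199), np.int64(20), np.int64(152)), (np.int64(198), np.int64(20), np.int64(158)), (np.int64(198), np.int64(19), np.int64(166)), (np.int64(198), np.int64(17), np.int64(174)), (np.int64(198), np.int64(22), np.int64(174))]
316 [(np.int64(198), np.int64(19), np.int64(100)), (np.int64(199), np.int64(26), np.int64(100)), (np.int64(198), np.in
[... 2428 characters left out ...]
4(142)), (np.int64(190), np.int64(20), np.int64(152)), (np.int64(190), np.int64(20), np.int64(158)), (np.int64(190), np.int64(20), np.int64(165)), (np.int64(191), np.int64(21), np.int64(169)), (np.int64(190), np.int64(36), np.int64(158))]
350 [(np.int64(180), np.int64(50), np.int64(30)), (np.int64(180), np.int64(60), np.int64(29)), (np.int64(180), np.int64(70), np.int64(29)), (np.int64(186), np.int64(25), np.int64(125)), (np.int64(186), np.int64(25), np.int64(136)), (np.int64(187), np.int64(19), np.int64(154)), (np.int64(188), np.int64(20), np.int64(159)), (np.int64(188), np.int64(20), np.int64(165)), (np.int64(189), np.int64(15), np.int64(177)), (np.int64(189), np.int64(15), np.int64(181))]
```

View pics/s3c.png

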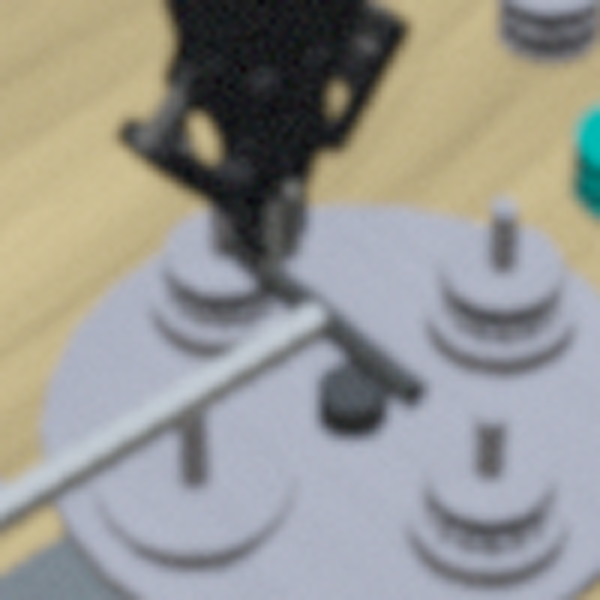

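The wrist depth shows the closed fingertips at z≈0.113 while the reported TCP is 0.099. So the tips stand about 14 mm behind the reported TCP instead of 19 mm ahead, a vertical offset of about 33 mm. I'll open, lower by that amount, and check the tip height with the fingers closed.

```bash
python3 -m handwheel '0 0 0 0 0 0 60; 0 0 0 0 0 0 60; 0 0 0 0 0 0 60; 0 0 0 0 0 0 60; 0 0 0 0 0 0 60; 0 0 0 0 0 0 60; 0 0 0 0 0 0 60; 0 0 0.3 0 0 0 60; 0 0 0.3 0 0 0 60; 0 0 0.3 0 0 0 60; 0 0 0.3 0 0 0 60; 0 0 0.3 0 0 0 60; 0 0 0 0 0 0 60; 0 0 0 0 0 0 60'
python3 -m handwheel '0 0 0 0 0 0 0; 0 0 0 0 0 0 0; 0 0 0 0 0 0 0; 0 0 0 0 0 0 0; 0 0 0 0 0 0 0; 0 0 0 0 0 0 0; 0 0 0 0 0 0 0; 0 0 0 0 0 0 0; 0 0 0 0 0 0 0; 0 0 0 0 0 0 0'
python3 - <<'E'
from g import *
f=eyes.grab_frame("wrist"); save(f,"w4"); C=cloud(f); B=np.c_[u,v,[0,0,1]]
L=(C-H)@B; L[...,2]+=.095; ok=f["depth"]>0
m=ok&(abs(L[...,1]-.021)<.002)&(abs(L[...,0]-.194)<.04)&(L[...,2]>.06); print(np.percentile(L[m][:,2],[0.5,2,50,98]), L[m][:,0].min(),L[m][:,0].max())
print("wrist torque",env.observe()["wrist_torque"])
E
```

```text
clock: 8.33
tcp_pos: [0.5595, 0.0004, 0.0604]
eef_rot: [2.048, -2.381, -0.002]
wrist_force: [-0.5, 0.7, 0.3]
opening: 0.701
clock: 9.17
tcp_pos: [0.5609, 0.0013, 0.0621]
eef_rot: [-2.048, 2.38, -0.0]
wrist_force: [0.1, 3.1, 4.2]
opening: 0.119
[0.0778 0.0847 0.1294 0.1552] 0.1540001932933213 0.23399845449310946
wrist torque [0.7535 0.0483 0.0094]
```

Gripped (opening 0.119, about 10 mm). Now I'll lift along the arc at about 0.6 rad/s, checking between calls.

```bash
python3 -m handwheel '0.01 0 -0.39 0 0 0 0; 0.029 0 -0.389 0 0 0 0; 0.049 0 -0.387 0 0 0 0; 0.068 0 -0.384 0 0 0 0; 0.087 0 -0.38 0 0 0 0; 0.106 0 -0.375 0 0 0 0; 0 0 0 0 0 0 0; 0 0 0 0 0 0 0'
python3 - <<'E'
from g import *
s=env.observe(); p=(s["tcp_pos"]-H)@np.c_[u,v,[0,0,1]]; print(p, s["wrist_force"])
f=eyes.grab_frame("wrist"); C=cloud(f)
for q in pinpoint("wrist","bar")[:1]: print(q, (px2w(f,*q["point"])-H)@np.c_[u,v,[0,0,1]])
E
```

```text
clock: 9.88
tcp_pos: [0.5597, -0.0067, 0.1193]
eef_rot: [-2.047, 2.379, 0.0]
wrist_force: [2.7, 5.2, -1.2]
opening: 0.12
[0.187  0.0308 0.0243] [ 2.7136  5.246  -1.1814]
{'point': [272.0, 325.8], 'confidence': 0.6} [0.1872 0.0021 0.0608]
```

```bash
python3 -m handwheel '0.125 0 -0.37 0 0 0 0; 0.143 0 -0.363 0 0 0 0; 0.161 0 -0.355 0 0 0 0; 0.178 0 -0.347 0 0 0 0; 0.195 0 -0.337 0 0 0 0; 0.212 0 -0.327 0 0 0 0; 0.228 0 -0.316 0 0 0 0; 0.244 0 -0.304 0 0 0 0; 0.259 0 -0.292 0 0 0 0; 0.273 0 -0.279 0 0 0 0; 0.286 0 -0.265 0 0 0 0; 0.299 0 -0.25 0 0 0 0; 0 0 0 0 0 0 0'
python3 -m handwheel '0.311 0 -0.235 0 0 0 0; 0.323 0 -0.219 0 0 0 0; 0.333 0 -0.202 0 0 0 0; 0.343 0 -0.186 0 0 0 0; 0.352 0 -0.168 0 0 0 0; 0.36 0 -0.15 0 0 0 0; 0.367 0 -0.132 0 0 0 0; 0.373 0 -0.114 0 0 0 0; 0.378 0 -0.095 0 0 0 0; 0.383 0 -0.076 0 0 0 0; 0.386 0 -0.057 0 0 0 0; 0.388 0 -0.037 0 0 0 0; 0 0 0 0 0 0 0; 0 0 0 0 0 0 0'
cat > st.py <<'E'
from g import *
s=env.observe(); B=np.c_[u,v,[0,0,1]]; p=(s["tcp_pos"]-H)@B+[0,0,.0335]
th=np.arctan2(p[2],p[0]); F=s["wrist_force"]@B
print("p",p,"r",np.hypot(p[0],p[2]),"th",th,"F uvz",F,"radial",F[0]*np.cos(th)+F[2]*np.sin(th),"tang(closing+)",F[0]*np.sin(th)-F[2]*np.cos(th),"T",s["wrist_torque"],s["opening"])
E
python3 st.py
```

```text
clock: 11.07
tcp_pos: [0.5503, -0.0689, 0.2174]
eef_rot: [-2.046, 2.377, 0.004]
wrist_force: [-1.5, 8.9, 8.9]
opening: 0.117
clock: 12.23
tcp_pos: [0.5335, -0.1814, 0.2595]
eef_rot: [-2.044, 2.385, -0.005]
wrist_force: [-2.2, 2.9, 11.9]
opening: 0.115
p [0.0103 0.0306 0.198 ] r 0.19825103843035002 th 1.5189580744123419 F uvz [ 2.5183  2.5728 11.9184] radial 12.032917058006388 tang(closing+) 1.8973598623546963 T [0.7264 0.4386 0.0329] 0.11505582494385004
```

```bash
python3 -m handwheel '0 0 -0.04 0 0 0 0; 0 0 0 0 0 0 0; 0 0 0 0 0 0 0'; python3 st.py; python3 -m handwheel '0 0 -0.04 0 0 0 0; 0 0 0 0 0 0 0; 0 0 0 0 0 0 0'; python3 st.py
```

```text
clock: 12.48
tcp_pos: [0.5336, -0.1804, 0.2595]
eef_rot: [-2.046, 2.384, -0.005]
wrist_force: [-0.5, 1.4, 8.8]
opening: 0.116
p [0.0112 0.0306 0.198 ] r 0.19828238686698035 th 1.5140481115099742 F uvz [1.316  0.7278 8.849 ] radial 8.90942882075895 tang(closing+) 0.8120184876986161 T [0.5637 0.175  0.0515] 0.11608672854364914
clock: 12.73
tcp_pos: [0.5336, -0.1802, 0.2594]
eef_rot: [-2.047, 2.383, -0.004]
wrist_force: [-1.1, 1.0, 7.0]
opening: 0.113
p [0.0115 0.0307 0.1979] r 0.19826900744043185 th 1.5129533740620613 F uvz [0.8539 1.2065 6.984 ] radial 7.021679187978464 tang(closing+) 0.4486929211213246 T [ 0.4769 -0.1298 -0.0215] 0.11260109058332375
```

```bash
python3 -m handwheel '0 0 -0.08 0 0 0 0; 0 0 0 0 0 0 0; 0.39 0 -0.018 0 0 0 0; 0.39 0 0.002 0 0 0 0; 0.389 0 0.021 0 0 0 0; 0 0 0 0 0 0 0; 0 0 0 0 0 0 0';python3 st.py
```

```text
clock: 13.32
tcp_pos: [0.5289, -0.2105, 0.2598]
eef_rot: [2.045, -2.385, 0.003]
wrist_force: [4.1, -1.6, 0.6]
opening: 0.114
p [-0.0192  0.0308  0.1983] r 0.19927409219329284 th 1.6672092487799497 F uvz [-0.9415 -4.3158  0.5633] radial 0.651313502984442 tang(closing+) -0.8829478231845891 T [ 0.0954 -0.9477  0.0632] 0.1140549519215407
```

```bash
python3 -m handwheel '0.157 0 0.02 0 0 0 0; 0.157 0 0.02 0 0 0 0; 0.157 0 0.022 0 0 0 0; 0 0 0 0 0 0 0; 0 0 0 0 0 0 0';python3 st.py
python3 -m handwheel '0.077 0 0.013 0 0 0 0; 0.077 0 0.013 0 0 0 0; 0 0 0 0 0 0 0; 0 0 0 0 0 0 0';python3 st.py
python3 -m handwheel '0.077 0 0.014 0 0 0 0; 0.077 0 0.014 0 0 0 0; 0 0 0 0 0 0 0; 0 0 0 0 0 0 0';python3 st.py
```

```text
clock: 13.73
tcp_pos: [0.5273, -0.2213, 0.2589]
eef_rot: [2.047, -2.382, 0.005]
wrist_force: [3.1, -1.9, 4.0]
opening: 0.117
p [-0.0301  0.0307  0.1974] r 0.19970212114857294 th 1.7221508694341507 F uvz [-1.3891 -3.3556  3.9717] radial 4.13569621306847 tang(closing+) -0.7743610735060991 T [-0.3264 -0.9775  0.0121] 0.11650372313027745
clock: 14.07
tcp_pos: [0.5269, -0.224, 0.2584]
eef_rot: [-2.048, 2.382, -0.003]
wrist_force: [4.5, -1.3, 5.4]
opening: 0.114
p [-0.0329  0.0307  0.1969] r 0.19965402222453563 th 1.736123540635883 F uvz [-0.6036 -4.5975  5.375 ] radial 5.401049674209451 tang(closing+) 0.28922016150738195 T [-0.2741 -0.8958 -0.0359] 0.11444947520118882
clock: 14.4
tcp_pos: [0.5264, -0.2274, 0.2578]
eef_rot: [-2.048, 2.382, -0.002]
wrist_force: [3.6, -2.4, 5.0]
opening: 0.118
p [-0.0363  0.0307  0.1963] r 0.1996194824833925 th 1.7536693664537484 F uvz [-1.8338 -3.9311  5.0121] radial 5.262019661719462 tang(closing+) -0.8916926567331668 T [-0.0648 -0.8529 -0.0245] 0.11832716998320024
```

```bash
python3 -m handwheel '0.077 0 0 0 0 0 0; 0.077 0 0 0 0 0 0; 0 0 0 0 0 0 0; 0 0 0 0 0 0 0';python3 st.py
python3 -m handwheel '0.077 0 0.005 0 0 0 0; 0.077 0 0.005 0 0 0 0; 0 0 0 0 0 0 0; 0 0 0 0 0 0 0';python3 st.py
python3 -m handwheel '0.077 0 0.017 0 0 0 0; 0.077 0 0.017 0 0 0 0; 0 0 0 0 0 0 0; 0 0 0 0 0 0 0';python3 st.py
```

```text
clock: 14.73
tcp_pos: [0.5259, -0.2307, 0.2572]
eef_rot: [-2.048, 2.381, -0.001]
wrist_force: [5.8, -1.0, 4.8]
opening: 0.118
p [-0.0396  0.0308  0.1957] r 0.19960920731219026 th 1.7702733735718665 F uvz [-0.0767 -5.8609  4.8222] radial 4.741791470454681 tang(closing+) 0.8804163132827457 T [ 0.127  -1.1172 -0.0417] 0.11823202226552276
clock: 15.07
tcp_pos: [0.5254, -0.2339, 0.2564]
eef_rot: [-2.048, 2.38, 0.0]
wrist_force: [6.5, 0.0, 3.9]
opening: 0.114
p [-0.0428  0.0308  0.1949] r 0.1995758438896038 th 1.786976914225547 F uvz [ 0.9924 -6.4451  3.9059] radial 3.6021239601567823 tang(closing+) 1.8071084592844244 T [ 0.3569 -1.2233 -0.0541] 0.11428326635831093
clock: 15.4
tcp_pos: [0.5246, -0.2385, 0.2549]
eef_rot: [-2.049, 2.381, -0.001]
wrist_force: [6.2, -1.7, 0.6]
opening: 0.116
p [-0.0475  0.0309  0.1934] r 0.19913926232765367 th 1.8117953782433707 F uvz [-0.735  -6.3633  0.6027] radial 0.7607204782295799 tang(closing+) -0.5698993532767994 T [-0.2577 -1.3687  0.0783] 0.11630481212023158
```

```bash
python3 -m handwheel '0.075 -0.03 0.018 0 0 0 0; 0.075 -0.03 0.018 0 0 0 0; 0 0 0 0 0 0 0; 0 0 0 0 0 0 0';python3 st.py
python3 -m handwheel '0.075 0 0.019 0 0 0 0; 0.075 0 0.019 0 0 0 0; 0 0 0 0 0 0 0; 0 0 0 0 0 0 0';python3 st.py
python3 -m handwheel '0.075 0 0.02 0 0 0 0; 0.075 0 0.02 0 0 0 0; 0 0 0 0 0 0 0; 0 0 0 0 0 0 0';python3 st.py
```

```text
clock: 15.73
tcp_pos: [0.5241, -0.2418, 0.254]
eef_rot: [2.048, -2.381, -0.004]
wrist_force: [2.8, 0.9, 1.5]
opening: 0.116
p [-0.0509  0.0309  0.1925] r 0.1991516943542472 th 1.8291101194783361 F uvz [ 1.3273 -2.6581  1.4593] radial 1.0718402828972726 tang(closing+) 1.6560535268539787 T [ 0.237  -0.5707  0.0803] 0.11634975395502621
clock: 16.07
tcp_pos: [0.5238, -0.2432, 0.2536]
eef_rot: [-2.05, 2.38, 0.008]
wrist_force: [-0.5, 5.1, 4.0]
opening: 0.116
p [-0.0523  0.0309  0.1921] r 0.19909500557195892 th 1.8366861404887018 F uvz [4.9291 1.2321 3.9667] radial 2.5321095756754213 tang(closing+) 5.798173189213238 T [ 1.3884 -0.103  -0.0296] 0.1159656519864834
clock: 16.4
tcp_pos: [0.5237, -0.2443, 0.2533]
eef_rot: [-2.051, 2.376, 0.012]
wrist_force: [-1.2, 8.9, 7.8]
opening: 0.116
p [-0.0534  0.0309  0.1918] r 0.199053477337147 th 1.8422194517278938 F uvz [8.6608 2.4782 7.7798] radial 5.172990429335806 tang(closing+) 10.429508300413003 T [ 2.0544  0.1114 -0.0814] 0.11590007630314392
```

Firm contact at about 1.83 rad. I overshot slightly (about 10 N), so I'll back off now to light contact.

```bash
python3 -m handwheel '-0.1 0 -0.03 0 0 0 0; -0.1 0 -0.03 0 0 0 0; -0.03 0 -0.02 0 0 0 0; 0 0 0 0 0 0 0; 0 0 0 0 0 0 0';python3 st.py
```

```text
clock: 16.82
tcp_pos: [0.5239, -0.2429, 0.2538]
eef_rot: [2.049, -2.381, -0.006]
wrist_force: [0.7, 5.6, -0.5]
opening: 0.115
p [-0.0519  0.0309  0.1923] r 0.19914050731233188 th 1.8345360912993338 F uvz [ 5.6694  0.1349 -0.5294] radial -1.9890413683200898 tang(closing+) 5.335343013791981 T [ 1.3872 -0.1386  0.0406] 0.11489970069287526
```

```bash
python3 -m handwheel '-0.06 0 -0.015 0 0 0 0; 0 0 0 0 0 0 0; 0 0 0 0 0 0 0';python3 st.py; python3 -m handwheel '-0.02 0 -0.005 0 0 0 0; 0 0 0 0 0 0 0; 0 0 0 0 0 0 0';python3 st.py
```

```text
clock: 17.07
tcp_pos: [0.524, -0.2424, 0.2539]
eef_rot: [2.047, -2.381, -0.004]
wrist_force: [-0.4, 4.4, -3.5]
opening: 0.116
p [-0.0514  0.0309  0.1924] r 0.1991634035006294 th 1.8318852354336452 F uvz [ 4.2827  1.0737 -3.463 ] radial -4.451127132932154 tang(closing+) 3.243628859943394 T [ 1.0795 -0.2009  0.0826] 0.11592448070054949
clock: 17.32
tcp_pos: [0.5241, -0.2421, 0.2541]
eef_rot: [2.047, -2.381, -0.004]
wrist_force: [0.7, 3.7, -8.1]
opening: 0.118
p [-0.0511  0.0309  0.1926] r 0.19922802167709514 th 1.8302162329381524 F uvz [ 3.7628 -0.1693 -8.0529] radial -8.748638524130252 tang(closing+) 1.5711503298236065 T [ 0.9254 -0.1661  0.0521] 0.11823783321091037
```

```bash
python3 -m handwheel '-0.015 0 0.07 0 0 0 0; 0 0 0 0 0 0 0; 0 0 0 0 0 0 0';python3 st.py
```

```text
clock: 17.57
tcp_pos: [0.5241, -0.2423, 0.2539]
eef_rot: [2.046, -2.381, -0.002]
wrist_force: [-4.5, 3.3, -1.7]
opening: 0.115
p [-0.0514  0.0308  0.1924] r 0.19916838717815355 th 1.831577049921465 F uvz [ 2.6297  4.9919 -1.7101] radial -2.3302922034962177 tang(closing+) 2.0998650277717066 T [0.9078 0.713  0.0771] 0.11520620181717656
```

Light, steady contact with about 2 N on the stop. Releasing.

```bash
python3 -m handwheel '0 0 0 0 0 0 25; 0 0 0 0 0 0 25; 0 0 0 0 0 0 25; 0 0 0 0 0 0 50; 0 0 0 0 0 0 60; 0 0 0 0 0 0 60; 0 0 0 0 0 0 60; 0 0 0 0 0 0 60; 0 0 0 0 0 0 60; 0 0 0 0 0 0 60; 0 0 0 0 0 0 60';python3 st.py
python3 - <<'E'
from g import *
B=np.c_[u,v,[0,0,1]]
f=eyes.grab_frame("wrist"); save(f,"w5")
for q in pinpoint("wrist","bar")[:1]: print(q, (px2w(f,*q["point"])-H)@B)
E
```

```text
clock: 18.48
tcp_pos: [0.5252, -0.2417, 0.2537]
eef_rot: [2.049, -2.382, -0.0]
wrist_force: [0.2, 0.1, 0.3]
opening: 0.705
p [-0.0506  0.0298  0.1922] r 0.19869251063088653 th 1.8281244665478797 F uvz [ 0.0957 -0.2217  0.2858] radial 0.25200672494759985 tang(closing+) 0.16526717851121925 T [ 0.0329  0.0096 -0.0206] 0.704728254622474
{'point': [269.7, 328.3], 'confidence': 0.84} [-0.051   0.0004  0.1947]
```

View pics/w5.png

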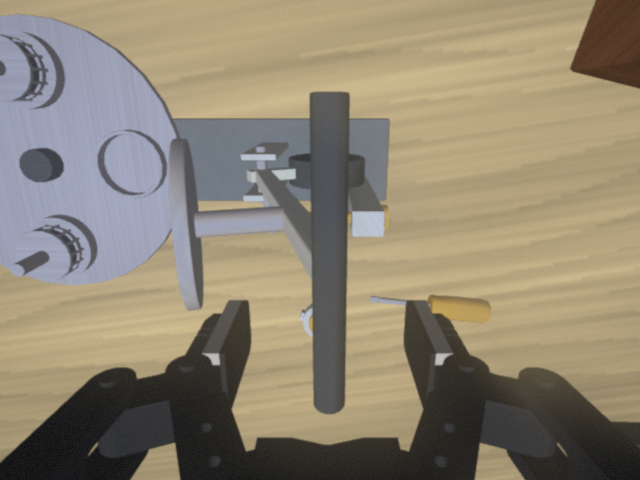

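The boom rests open: bar at u −51 mm, z 0.29, finger force zero. The bar runs at columns 312-350 with free space on both sides. Next: raise, travel to the basket and look.

```bash
python3 -m handwheel '0 0 -0.5 0 0 0 60; 0 0 -0.5 0 0 0 60; 0 0 -0.8 0 0 0 60; 0 0 -0.8 0 0 0 60; 0 0 -0.4 0 0 0 60; -0.5 0.1 0 0 0 0 60; -0.96 0.222 0 0 0 0 60; -0.96 0.222 0 0 0 0 60; -0.96 0.222 0 0 0 0 60; -0.96 0.222 0 0 0 0 60; -0.96 0.222 0 0 0 0 60; -0.96 0.222 0 0 0 0 60; -0.96 0.222 0 0 0 0 60; -0.96 0.222 0 0 0 0 60; -0.96 0.222 0 0 0 0 60; -0.96 0.222 0 0 0 0 60; -0.96 0.222 0 0 0 0 60; -0.96 0.222 0 0 0 0 60; -0.96 0.222 0 0 0 0 60'
python3 -m handwheel '-0.96 0.222 0.5 0 0 0 50; -0.96 0.222 0.7 0 0 0 50; -0.96 0.222 0.9 0 0 0 50; -0.96 0.222 0.9 0 0 0 50; -0.96 0.222 0.9 0 0 0 50; -0.96 0.222 0.9 0 0 0 50; -0.96 0.222 0.9 0 0 0 50; -0.5 0.1 0.9 0 0 0 50; 0 0 0.5 0 0 0 50; 0 0 0 0 0 0 50; 0 0 0 0 0 0 50'
cat > bk.py <<'E'
from g import *
import sys
f=eyes.grab_frame("wrist"); save(f,sys.argv[1]); C=cloud(f); ok=f["depth"]>0; col=f["color"].astype(int)
for b in silhouettes("wrist","basket")[:4]:
    g=b["region"]&ok; print(round(b["confidence"],2),np.round(b["extent"]),g.sum(),C[g].mean(0),col[g].mean(0))
    Q=C[g]; P=Q[(Q[:,2]>.061)]; T=Q[abs(Q[:,2]-.034)<.003]
    if len(P)>5: print("  pin top",len(P),P.mean(0),cv2.minEnclosingCircle((P[:,:2]*1000).astype(np.float32)))
    if len(T)>20: print("  body top",len(T),cv2.minEnclosingCircle((T[:,:2]*1000).astype(np.float32)))
print(env.observe()["tcp_pos"])
E
python3 bk.py w6
```

```text
clock: 20.17
tcp_pos: [0.4985, 0.0924, 0.328]
eef_rot: [2.049, -2.38, -0.001]
wrist_force: [0.8, 0.3, 1.0]
opening: 0.704
clock: 21.08
tcp_pos: [0.4852, 0.2738, 0.1504]
eef_rot: [2.046, -2.38, 0.0]
wrist_force: [-0.2, -0.6, 0.7]
opening: 0.587
0.9 [358.  26. 439. 115.] 5513 [0.5757 0.2162 0.0356] [ 65.4484 158.6563 151.957 ]
  pin top 409 [0.5754 0.2154 0.0655] ((575.4859008789062, 214.9842071533203), 5.997105598449707)
  body top 4740 ((575.5946044921875, 214.8165740966797), 25.040809631347656)
0.87 [286. 186. 358. 260.] 4196 [0.486  0.2769 0.0341] [144.5052 146.4128 160.5241]
  pin top 289 [0.4828 0.2776 0.0654] ((482.4444274902344, 277.5498962402344), 6.046924114227295)
  body top 3234 ((482.2897644042969, 277.5981750488281), 24.963272094726562)
0.85 [122. 174. 208. 255.] 4770 [0.5082 0.3818 0.0331] [ 70.5304 133.6119  72.6535]
  pin top 326 [0.5056 0.3863 0.0651] ((505.66790771484375, 387.1339416503906), 6.316917419433594)
  body top 3186 ((505.3953552246094, 387.12713623046875), 25.135318756103516)
0.74 [215.  67. 295. 146.] 5164 [0.5687 0.3088 0.035 ] [202.7525 196.5381  63.2519]
  pin top 371 [0.5681 0.3099 0.0655] ((568.1209106445312, 310.10302734375), 5.823939323425293)
  body top 4379 ((568.317626953125, 310.28875732421875), 25.03944969177246)
[0.4873 0.274  0.1524]
```

View pics/w6.png

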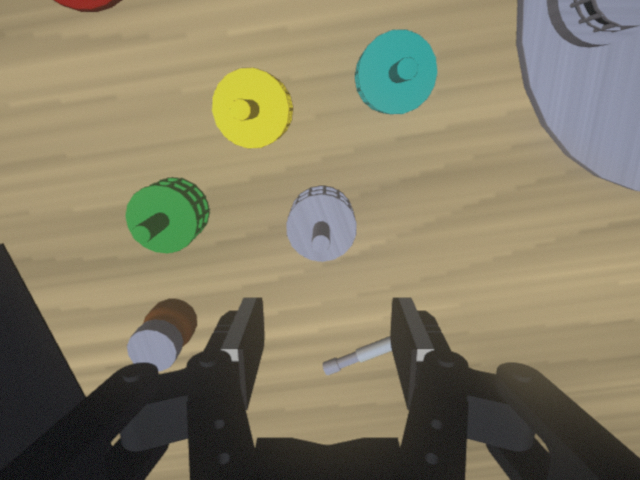

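The chrome basket is at column 321, rows 186-260, world (0.4824, 0.2776), clear of the pin vise at (375,345). I'll compute the descent.

```bash
python3 -c "
from g import *
print(rel([.4824,.2776,.0235]))"
```

```text
[-0.1115  0.2243  5.1555]
```

```bash
python3 -m handwheel '-0.11 0.22 0.8 0 0 0 45; 0 0 0.8 0 0 0 45; 0 0 0.8 0 0 0 45; 0 0 0.8 0 0 0 45; 0 0 0.8 0 0 0 45; 0 0 0.5 0 0 0 45; 0 0 0.4 0 0 0 45; 0 0 0.2 0 0 0 45; 0 0 0 0 0 0 45; 0 0 0 0 0 0 45'
python3 -c "
from g import *
print(rel([.4824,.2776,.0235]))"
python3 -m handwheel '0 0 0 0 0 0 0; 0 0 0 0 0 0 0; 0 0 0 0 0 0 0; 0 0 0 0 0 0 0; 0 0 0 0 0 0 0; 0 0 0 0 0 0 0; 0 0 0 0 0 0 0; 0 0 0 0 0 0 0'
```

```text
clock: 22.02
tcp_pos: [0.4818, 0.2788, 0.0245]
eef_rot: [-2.047, 2.381, -0.0]
wrist_force: [-0.6, 0.6, -0.2]
opening: 0.527
[ 0.043  -0.0322  0.0394]
clock: 22.68
tcp_pos: [0.4817, 0.2789, 0.0246]
eef_rot: [-2.048, 2.381, -0.001]
wrist_force: [-1.0, -0.3, 5.0]
opening: 0.122
```

```bash
python3 -m handwheel '0 0 -0.3 0 0 0 0; 0 0 -0.5 0 0 0 0; 0 0 -0.8 0 0 0 0; 0 0 -0.8 0 0 0 0; 0 0 -0.8 0 0 0 0; 0 0 -0.8 0 0 0 0; 0 0 -0.8 0 0 0 0; 0 0 0 0 0 0 0'
python3 - <<'E'
from g import *
from scipy.optimize import least_squares
for cam in ("top","wrist"):
    f=eyes.grab_frame(cam); save(f,cam+"7"); C=cloud(f); ok=f["depth"]>0
    for q in pinpoint(cam,"pocket")[:2]: print(cam,q,px2w(f,*q["point"],z=.03))
    d=np.hypot(C[...,0]-pocket[0],C[...,1]-pocket[1])
    m=ok&(abs(C[...,2]-.042)<.005)&(d<.045); P=C[m]
    print(cam,"ring pts",m.sum())
    if m.sum()>30:
        s=least_squares(lambda w:np.hypot(P[:,0]-w[0],P[:,1]-w[1])-.0292,pocket[:2],loss='soft_l1',f_scale=.002); print("ring",s.x, "rms",np.sqrt(np.mean(s.fun**2)))
print("geom pocket",pocket, "state",env.observe()["tcp_pos"],env.observe()["opening"])
E
```

```text
clock: 23.35
tcp_pos: [0.4836, 0.2807, 0.1487]
eef_rot: [-2.043, 2.375, -0.003]
wrist_force: [0.4, 0.5, -0.6]
opening: 0.12
top {'point': [219.4, 383.0], 'confidence': 0.65} [ 0.5794 -0.0728  0.03  ]
top {'point': [245.4, 472.4], 'confidence': 0.57} [ 0.5291 -0.2616  0.03  ]
top ring pts 153
ring [ 0.5815 -0.0664] rms 0.0010919576860488672
wrist ring pts 0
geom pocket [ 0.5816 -0.0676  0.03  ] state [0.4801 0.2777 0.1427] 0.12160100830519904
```

```bash
python3 -m handwheel '0.3 -0.14 0 0 0 0 0; 0.6 -0.28 0 0 0 0 0; 0.75 -0.345 0 0 0 0 0; 0.75 -0.345 0 0 0 0 0; 0.75 -0.345 0 0 0 0 0; 0.75 -0.345 0 0 0 0 0; 0.75 -0.345 0 0 0 0 0; 0.75 -0.345 0 0 0 0 0; 0.75 -0.345 0 0 0 0 0; 0.75 -0.345 0 0 0 0 0; 0.75 -0.345 0 0 0 0 0; 0.75 -0.345 0 0 0 0 0; 0.75 -0.345 0 0 0 0 0; 0.75 -0.345 0 0 0 0 0; 0.75 -0.345 0 0 0 0 0; 0.75 -0.345 0 0 0 0 0; 0.75 -0.345 0 0 0 0 0; 0.6 -0.28 0 0 0 0 0; 0.3 -0.14 0 0 0 0 0; 0 0 0 0 0 0 0'
python3 -m handwheel '0 0 0 0 0 0 0; 0 0 0 0 0 0 0; 0 0 0 0 0 0 0; 0 0 0 0 0 0 0'
cat > pk.py <<'E'
from g import *
import sys
from scipy.optimize import least_squares
ring=np.array([.5815,-.0664])
f=eyes.grab_frame("wrist"); save(f,sys.argv[1]); C=cloud(f); ok=f["depth"]>0
d=np.hypot(C[...,0]-ring[0],C[...,1]-ring[1])
m=ok&(abs(C[...,2]-.042)<.004)&(d<.04); P=C[m]; print("ring pts",len(P))
if len(P)>30:
    s=least_squares(lambda w:np.hypot(P[:,0]-w[0],P[:,1]-w[1])-.0292,ring,loss='soft_l1',f_scale=.002); print("ring wrist",s.x,np.sqrt(np.mean(s.fun**2)))
t=np.array(env.observe()["tcp_pos"])
top=t[2]-.0235+.034
m=ok&(abs(C[...,2]-top)<.003)&(np.hypot(C[...,0]-t[0],C[...,1]-t[1])<.035); P=C[m]; print("basket top pts",len(P),top)
if len(P)>30:
    hull=cv2.convexHull((P[:,:2]*1000).astype(np.float32))[:,0]/1000
    e=hull[hull[:,0]>t[0]+.005]
    s=least_squares(lambda w:np.hypot(e[:,0]-w[0],e[:,1]-w[1])-.025,t[:2],loss='soft_l1',f_scale=.001); print("basket",s.x,np.sqrt(np.mean(s.fun**2)), "normal z fit",np.linalg.svd(P-P.mean(0))[2][2],P[:,2].mean())
print("tcp",t,env.observe()["opening"],"to pocket",rel([*ring,.0535]))
E
python3 pk.py w8
```

```text
clock: 25.22
tcp_pos: [0.5803, -0.0704, 0.1423]
eef_rot: [2.041, -2.385, -0.001]
wrist_force: [0.2, -0.9, -0.3]
opening: 0.122
clock: 25.55
tcp_pos: [0.5807, -0.0648, 0.1437]
eef_rot: [-2.052, 2.379, 0.001]
wrist_force: [0.1, 0.1, -1.5]
opening: 0.121
ring pts 945
ring wrist [ 0.5795 -0.0676] 0.0010710032407577421
basket top pts 5096 0.15433756425154194
basket [ 0.5812 -0.0653] 0.00018735095325404227 normal z fit [0.0129 0.0005 0.9999] 0.15286800034966358
tcp [ 0.5808 -0.0651  0.1438] 0.1209033861512582 to pocket [ 0.0484 -0.0355  3.6135]
```

View pics/w8.png

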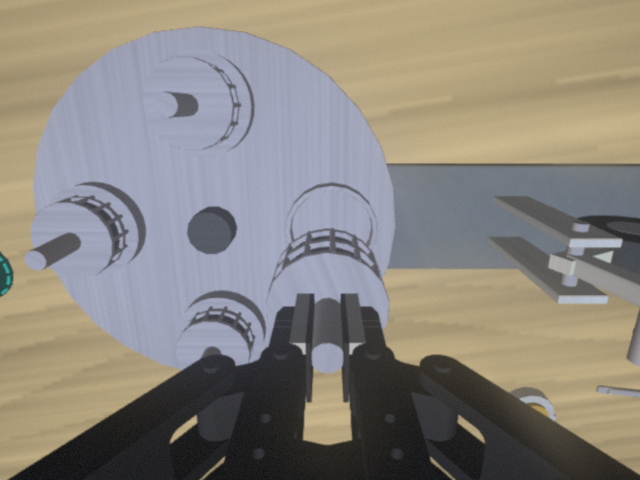

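The basket hangs upright (tilt 0.013 rad) just in front of the empty ring at (330,215). I'll correct by about 2 mm and go down to just above the ring.

```bash
python3 -m handwheel '0.08 0.02 0.3 0 0 0 0; 0 0 0.5 0 0 0 0; 0 0 0.6 0 0 0 0; 0 0 0.6 0 0 0 0; 0 0 0.5 0 0 0 0; 0 0 0.2 0 0 0 0; 0 0 0 0 0 0 0; 0 0 0 0 0 0 0; 0 0 0 0 0 0 0'; python3 pk.py w9
```

```text
clock: 26.35
tcp_pos: [0.5809, -0.0684, 0.0769]
eef_rot: [-2.048, 2.381, -0.002]
wrist_force: [0.4, 0.0, -0.8]
opening: 0.12
ring pts 1470
ring wrist [ 0.5796 -0.0676] 0.001057145274735802
basket top pts 5021 0.08772145438994328
basket [ 0.5813 -0.0689] 0.0002274349262257111 normal z fit [ 0.0115 -0.0002  0.9999] 0.08609185876419892
tcp [ 0.5812 -0.0684  0.0772] 0.1220300137945911 to pocket [-0.0821  0.0007  0.9489]
```

```bash
python3 -m handwheel '-0.035 0.03 0.1 0 0 0 0; 0 0 0.1 0 0 0 0; 0 0 0.1 0 0 0 0; 0 0 0.1 0 0 0 0; 0 0 0.1 0 0 0 0; 0 0 0 0 0 0 0; 0 0 0 0 0 0 0'
python3 -m handwheel '0 0 0.08 0 0 0 0; 0 0 0.08 0 0 0 0; 0 0 0 0 0 0 0; 0 0 0 0 0 0 0'
```

```text
clock: 26.98
tcp_pos: [0.5792, -0.0675, 0.0634]
eef_rot: [2.048, -2.381, -0.001]
wrist_force: [-0.9, 0.3, -1.2]
opening: 0.117
clock: 27.32
tcp_pos: [0.5793, -0.0675, 0.0595]
eef_rot: [2.048, -2.382, -0.0]
wrist_force: [0.8, 0.5, -0.8]
opening: 0.124
```

The basket is already inside the ring with no force. Continuing down.

```bash
python3 -m handwheel '0 0 0.06 0 0 0 0; 0 0 0.06 0 0 0 0; 0 0 0 0 0 0 0; 0 0 0 0 0 0 0'
python3 -m handwheel '0 0 0.05 0 0 0 0; 0 0 0 0 0 0 0; 0 0 0 0 0 0 0'
```

```text
clock: 27.65
tcp_pos: [0.5794, -0.0675, 0.0566]
eef_rot: [2.048, -2.382, -0.0]
wrist_force: [0.0, 0.6, -1.3]
opening: 0.118
clock: 27.9
tcp_pos: [0.5795, -0.0675, 0.0554]
eef_rot: [2.048, -2.382, -0.0]
wrist_force: [0.2, 0.1, -0.8]
opening: 0.12
```

```bash
python3 -m handwheel '0 0 0.04 0 0 0 0; 0 0 0 0 0 0 0; 0 0 0 0 0 0 0'
python3 -m handwheel '0 0 0.03 0 0 0 0; 0 0 0 0 0 0 0; 0 0 0 0 0 0 0'
```

```text
clock: 28.15
tcp_pos: [0.5798, -0.0675, 0.0547]
eef_rot: [-2.048, 2.382, -0.001]
wrist_force: [0.4, -0.2, 0.2]
opening: 0.115
clock: 28.4
tcp_pos: [0.5798, -0.0675, 0.0547]
eef_rot: [2.049, -2.382, 0.001]
wrist_force: [-1.6, -0.9, 5.0]
opening: 0.121
```

Seated (5 N contact, z stopped). I'll release gently, then retreat upward.

```bash
python3 -m handwheel '0 0 0 0 0 0 20; 0 0 0 0 0 0 25; 0 0 0 0 0 0 30; 0 0 0 0 0 0 35; 0 0 0 0 0 0 35; 0 0 0 0 0 0 35; 0 0 0 0 0 0 35'
python3 -m handwheel '0 0 -0.3 0 0 0 35; 0 0 -0.5 0 0 0 35; 0 0 -0.8 0 0 0 35; 0 0 -0.8 0 0 0 35; 0 0 -0.8 0 0 0 35; 0 0 -0.5 0 0 0 35; 0 0 0 0 0 0 35; 0 0 0 0 0 0 35'
cat > fin.py <<'E'
from g import *
from scipy.optimize import least_squares
f=eyes.grab_frame("wrist"); save(f,"w10"); C=cloud(f); ok=f["depth"]>0
ring=np.array([.5805,-.067]); d=np.hypot(C[...,0]-ring[0],C[...,1]-ring[1])
for n,z,r in (("top",.064,.025),("pin",.0955,.006)):
    P=C[ok&(abs(C[...,2]-z)<.003)&(d<.032)]
    if len(P)<10: print(n,len(P)); continue
    print(n,len(P),cv2.minEnclosingCircle((P[:,:2]*1000).astype(np.float32)),"z",np.median(P[:,2]),np.linalg.svd(P-P.mean(0))[2][2])
P=C[ok&(abs(C[...,2]-.042)<.003)&(d<.04)&(d>.024)]
s=least_squares(lambda w:np.hypot(P[:,0]-w[0],P[:,1]-w[1])-.0292,ring,loss='soft_l1',f_scale=.002); print("ring",len(P),s.x)
P=C[ok&(abs(C[...,2]-.03)<.004)&(np.hypot(C[...,0]-table[0],C[...,1]-table[1])<.12)]; print("disc z",np.median(P[:,2]))
g=eyes.grab_frame("scene"); save(g,"s10"); B=np.c_[u,v,[0,0,1]]
for q in pinpoint("scene","bar")[:1]: print("bar",q["confidence"],(px2w(g,*q["point"])-H)@B)
print(env.observe()["wrist_force"])
a=cv2.imread("pics/w10.png"); b=cv2.imread("pics/s10.png")[150:390,140:460]
cv2.imwrite("pics/j10.png",np.hstack([cv2.resize(a,(400,300)),cv2.resize(b,(400,300))]))
E
python3 fin.py
```

```text
clock: 28.98
tcp_pos: [0.5793, -0.0675, 0.0535]
eef_rot: [2.048, -2.382, -0.001]
wrist_force: [0.2, -0.2, 0.1]
opening: 0.408
clock: 29.65
tcp_pos: [0.5803, -0.0676, 0.1475]
eef_rot: [-2.047, 2.381, -0.003]
wrist_force: [0.1, 0.3, -1.2]
opening: 0.411
top 4096 ((580.19775390625, -68.07599639892578), 25.13538932800293) z 0.0637296559673821 [0.0009 0.0012 1.    ]
pin 361 ((580.2840576171875, -68.07479095458984), 6.237059593200684) z 0.09566058708955844 [ 0.0747 -0.0039  0.9972]
ring 931 [ 0.5793 -0.0677]
disc z 0.029688754167687736
bar 0.7 [-0.0501  0.0007  0.1918]
[ 0.7453 -0.3271 -1.4255]
```

View pics/j10.png

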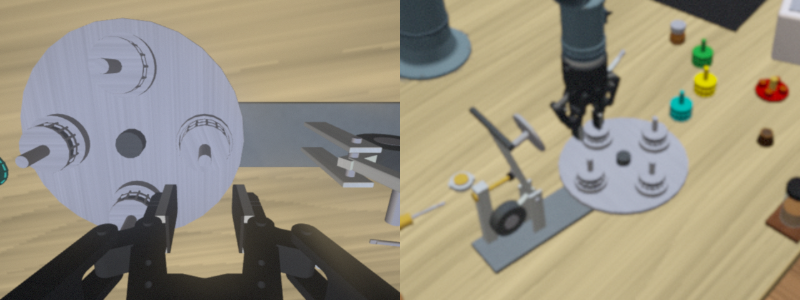

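The basket is home and upright, the boom is open on its stop, and the gripper is clear. Handing in.

```bash
python3 -c "
from plant import env
print(env.finish_job(), env.observe()['clock'])"
```

```text
the job is handed in; nothing more can be done
the job is handed in; nothing more can be done
```

The boom rests open by itself on its stop, and the chrome basket stands in the empty ring. I handed the job in at about 30 s of the 69 s allowed; `finish_job` reports no verdict.

**Boom:** I lifted it by the crossbar at about 0.6 rad/s and felt the stop at about 1.83 rad from closed. I backed off to about 2 N and let go. At the last check the crossbar was still at the same place as at release.

**Basket:** I set it down with about 5 N of contact and let go. Its top is at 63.7 mm, so the underside is about on the ring floor, with a tilt of about 0.002 rad. It sits about 1 mm from the ring centre as the wrist camera sees it, and about 2 mm from the centre the top camera gave. The gripper was clear of everything.

**What went wrong or disagreed:**
- **First grasp missed:** the fingertips stand about 33 mm higher than the reported TCP position and the stated geometry imply. I measured this with the wrist camera's depth image and allowed for it afterwards.
- **Pressed too hard on the stop:** while feeling for it, the push at the crossbar briefly reached about 10 N by the wrist sensor. That is above the advised 8 N and right at the stated limit, so it is the main risk to the verdict. I backed off at once.
- **Ring position:** the cameras disagree by about 2 mm on the ring centre, but both put the basket within the 5 mm tolerance.
- **Bystanders:** I compared their positions only by eye in the last pictures, where none looked moved.

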